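# Stroke the bur-box lids shut

### The job

The six little flip lids of the long bur box have been left standing open. Run your fingertips lightly along the top of the row, the way the lids fall, so that every lid ends fully shut. Only stroke the lids: do not lift the box, shove it along the bench or lean hard on it, and leave everything else on the bench where it is.

Things in the scene. Friction and masses are not known exactly. Their poses are not given: they have to be found in the camera images.
- bur_row: Six small grey boxes for milling burs clipped end to end on an aluminium carrier, 60 wide (its x), 268 long (its y), about 1.2 kg, loose on the bench. Origin: middle of its underside, z up. Compartment centres at y = 105, 63, 21, -21, -63, -105 mm; shut lids lie flush in one line, top faces 39 mm above the bench, rims 36. Bench clear for 35 mm beyond both ends and 25 mm along both sides
- lid1 (a joint): Opening of lid 1 (1 at the row's +y end, 6 at its -y end), rad: 0 = shut, on its rim; 1.57 = upright; stop 1.9. Plate 47 (x) by 38 (y), 3 thick. Light friction hinge (0.01 N m, 0.3 N at the free edge): stays where it is left, no spring or latch
- lid2 (a joint): Opening of lid 2 (1 at the row's +y end, 6 at its -y end), rad: 0 = shut, on its rim; 1.57 = upright; stop 1.9. Plate 47 (x) by 38 (y), 3 thick. Light friction hinge (0.01 N m, 0.3 N at the free edge): stays where it is left, no spring or latch
- lid3 (a joint): Opening of lid 3 (1 at the row's +y end, 6 at its -y end), rad: 0 = shut, on its rim; 1.57 = upright; stop 1.9. Plate 47 (x) by 38 (y), 3 thick. Light friction hinge (0.01 N m, 0.3 N at the free edge): stays where it is left, no spring or latch
- lid4 (a joint): Opening of lid 4 (1 at the row's +y end, 6 at its -y end), rad: 0 = shut, on its rim; 1.57 = upright; stop 1.9. Plate 47 (x) by 38 (y), 3 thick. Light friction hinge (0.01 N m, 0.3 N at the free edge): stays where it is left, no spring or latch
- lid5 (a joint): Opening of lid 5 (1 at the row's +y end, 6 at its -y end), rad: 0 = shut, on its rim; 1.57 = upright; stop 1.9. Plate 47 (x) by 38 (y), 3 thick. Light friction hinge (0.01 N m, 0.3 N at the free edge): stays where it is left, no spring or latch
- lid6 (a joint): Opening of lid 6 (1 at the row's +y end, 6 at its -y end), rad: 0 = shut, on its rim; 1.57 = upright; stop 1.9. Plate 47 (x) by 38 (y), 3 thick. Light friction hinge (0.01 N m, 0.3 N at the free edge): stays where it is left, no spring or latch
- lid1_hinge (a point): Middle of the hinge of lid 1, across the row at its +y end, 37.5 mm above the bench. Every lid is hinged like this at the +y edge of its own compartment (20 mm to +y of its centre), with its free edge and thumb tab at the -y edge, so a stroke along the row towards -y lays the lids down one after another; towards +y it catches under the free edges
- lid1_lip (a point): Middle of the free edge of lid 1, on its top face, 39 mm from its hinge; 39 mm above the bench when shut, up to 75 when open
- lid6_lip (a point): Middle of the free edge of lid 6, on its top face, 39 mm from its hinge; 39 mm above the bench when shut, up to 75 when open
- jar: Bystander: closed jar, 52 across, 62 high, standing beside the row on its +x side. Origin: centre of its underside
- driver: Bystander: black-handled screwdriver 150 long, lying beside the row on its -x side. Origin on the bench under its middle
- bur_block: Bystander: small aluminium block 34 x 30, 22 high, with six burs standing in it up to 46 mm above the bench; it stands off the -y end of the row, its near face 35 mm or more from the row's end. Origin: centre of its underside
- blank: Bystander: white milling blank, disc 98 across, 16 thick, lying flat on the left of the bench. Origin: centre of its underside
- arch: Bystander: plaster dental arch on a base 60 x 66, 29 high, left. Origin: centre of its underside
- cup: Bystander: steel cup, 72 across, 85 high, right. Origin: centre of its underside
- brush: Bystander: cleaning brush 170 long, lying on the right. Origin on the bench under its middle

How it is judged (in metres and radians):
At the end, for the whole second after the job is handed in: All six lids are shut (each joint below 0.06 rad, its free edge within about 2 mm of its rim) and at rest; the box stands flat on the bench within 25 mm of where it was, and the jar, screwdriver, bur block, blank, dental arch, cup and brush are within 20 mm of where they were (value of joint each of lid1, lid2, lid3, lid4, lid5, lid6 below 0.06 rad and velocity of joint lid1 between -0.05 and 0.05 rad/s and velocity of joint lid2 between -0.05 and 0.05 rad/s and velocity of joint lid3 between -0.05 and 0.05 rad/s and velocity of joint lid4 between -0.05 and 0.05 rad/s and velocity of joint lid5 between -0.05 and 0.05 rad/s and velocity of joint lid6 between -0.05 and 0.05 rad/s and distance of each of jar, driver, bur_block, blank, arch, cup, brush from where it was at the start of the episode below 0.02 m and distance of bur_row from where it was at the start of the episode below 0.025 m and height (world z) of bur_row below 0.006 m and angle between bur_row's own z axis and vertical below 0.03 rad); the robot touches nothing.
It fails at once if the bur box is lifted or tipped (height (world z) of bur_row above 0.01 m or angle between bur_row's own z axis and vertical above 0.08 rad).
It fails at once if the bur box is shoved more than 25 mm along the bench (distance of bur_row from where it was at the start of the episode above 0.025 m).
It fails at once if the lids are leaned on with more than 35 N (contact force between the fingers and bur_row above 35 N).
It fails at once if the gripper body or the arm, not the fingers, touches the box (contact force between the arm and bur_row above 1 N).
It fails at once if another thing on the bench is displaced by more than 20 mm (distance of any of jar, driver, bur_block, blank, arch, cup, brush from where it was at the start of the episode above 0.02 m).
It also fails if it takes over 42 s, if anything falls off the work surface, if the arm or the gripper's body presses on something with over 40 N, if the wrist force passes 120 N, or if a joint passes its speed limit or range.

### The arm

A 6-joint arm with a two-finger parallel gripper is mounted at the origin on the work surface. World frame = base frame: x ahead of the robot, y to its left, z up, the work surface at z = 0. Lengths are in m, angles in degrees, forces in N, time in s.
With the tool pointing down it reaches from about 0.25 to 0.725 m from the base axis. Payload 9.7 kg.
Tool frame: the origin (TCP) lies midway between the tips of the shut fingers; the grasp point (between the pads) lies 19 mm behind it (bot.hold_point_z is the distance from the TCP to the grasp point, in m); z points along the fingers, y is the line along which they close (so a half turn about z gives the same grasp; the last joint's range is limited). The gripper opens to 85 mm and grips with 20 to 120 N. Pads are 22 mm wide; open, the fingers measure 114 mm over their backs; the gripper's body (76 mm by 85 mm) begins 54 mm behind the grasp point. The pads swing forward as they close: fully open they stand 13 mm farther back than shut.
Start: joints at [75.401, 4.979, 10.078, 95.1, 0, 90], TCP at [0.139, 0.532, 0.231] pointing down, gripper open.
Joint ranges: [-179.16, 179.16], [-48.56, 103.87], [-65.8, 70.77], [-126.05, 130.52], [-82.76, 87.17], [-180, 180]. Speed limits (degrees/s): [127.2, 127.2, 147.25, 180, 180, 180].

### API

Orientations are given as [roll, pitch, yaw] about the fixed x, y, z axes, in that order (R = Rz(yaw) Ry(pitch) Rx(roll)).
In Python, from workcell import bot gives the robot as it stands.
- The arm moves only by the tool play_rows, never from a script. Its argument "steps" is a list that holds one entry, the list of rows, each a list of 4 numbers: the shift along the tool's x, y, z in m, then the turn about the tool's z in rad. In form: [[[tx, ty, tz, yaw], ...]]. A call has exactly 5 rows; each row shifts and turns the commanded pose from where the row before left it, along the tool's axes as they then stand; what a row does not reach is not made up. A row lasts 1/12 s, in which the tool goes at most 41.7 mm and 7.16 degrees, less where a joint would pass 70% of its speed; a pose out of reach is approached as far as the arm can. A call is refused whole if a number of a shift passes 0.0417 or a number of a turn 0.125, either way. A call with a gripper value outside its range is refused whole. "gripper" is the finger opening in m, from 0 to 0.0854, set as the call begins (left out, the last holds). The fingers move at their own pace and stop on an object; "squeeze" is the grip in N (left out, the last holds). Time passes only in rows, so rows that do not move let the fingers close, or fill a call up. It gives the time, the measured TCP pose, the force, the opening and the grip force at its end, in the units of the state.
- bot.get_obs(): the state, without advancing time (a new reading comes with each control period).
- bot.camera(name): name is "side" or "top"; returns a dict with "img" (420x560x3 uint8, blue, green, red), "vfov" (degrees; the focal length in pixels is half the picture's height over the tangent of half this angle, whatever the lens; pixels are square), "cx", "cy" (the principal point, pixels), "xyz" and "attitude" of the camera in the world. Camera axes: x right, y down, z forward; pixel columns grow to the right and rows downward; lengths in m; the calibration is good to about 2 mm. A picture is of the moment at which its call begins. There is no depth.
- bot.job_done(): hands the job in; it is judged then, once.
The state is a dict: "time": time; "q": joint angles; "qd": joint speeds; "joint_efforts": joint torques, N m; "ee_pos": TCP position; "tcp_rot": TCP orientation; "wrist_force": force on the tool from outside, world axes, zero at the start; "torque": the same for the moment, N m; "opening": finger opening in m; "grasp_force": force on a finger pad.
Only numpy, scipy, OpenCV 4.12 (cv2) and the standard library are available. Lean on these libraries where they do the work, as an engineer would, in place of code of your own. Each camera call takes 0.05 s, during which the arm holds its last target. There are 200 camera calls.

## Working session

There is one attempt and no reset: what is moved stays moved. The work goes in short steps, Python scripts to look and compute and a tool call to move; the robot and the scene stay as the last step left them, time stands still between calls to the robot, and variables do not carry over. Pictures are saved under pics/ and viewed, at most 10 in all, crops included, and the job is handed in when it is done.

Besides the shell and the picture viewer there is one more tool, called after "Request:" as a command line: name --argument value ..., lists and objects as JSON in quotes. play_rows: Moves the arm, as the interface text tells. Its arguments: {"type":"object","properties":{"steps":{"type":"array","items":{"type":"array","items":{"type":"array","items":{"type":"number"}}}},"gripper":{"type":"number"},"squeeze":{"type":"number"}},"required":["steps"]}

```bash
mkdir -p pics
python3 - <<'E'
from workcell import bot
import cv2
for n in ("top","side"):
    c=bot.camera(n); cv2.imwrite(f"pics/{n}0.png",c["img"]); print(n,{k:v for k,v in c.items() if k!="img"})
print(bot.get_obs())
E
```

```text
top {'vfov': 43.07240561767436, 'cx': 271.0280173568151, 'cy': 205.33901250113396, 'xyz': array([ 0.22098695, -0.03013985,  1.70961253]), 'attitude': array([-1.69478538e+02, -8.69903344e-02, -9.07795236e+01])}
side {'vfov': 52.192166199819845, 'cx': 282.3760592325885, 'cy': 214.28994832671057, 'xyz': array([ 0.10666379, -0.78959131,  0.91681431]), 'attitude': array([-135.20611694,    0.6130505 ,  -29.09221385])}
{'time': 0.1, 'q': array([7.54010151e+01, 5.00803197e+00, 1.00390003e+01, 9.51000679e+01,
       1.70877531e-03, 9.00006490e+01]), 'qd': array([-0.07914915, -0.04441027,  0.10209628, -0.09851992,  0.15462995,
        0.06858608]), 'joint_efforts': array([-3.30442344e-04, -5.21562338e+01,  4.65653980e+01,  1.62105449e-02,
        1.48574929e-05, -1.98579806e-05]), 'ee_pos': array([0.13856771, 0.53204199, 0.23065323]), 'tcp_rot': array([-1.79930900e+02, -1.70799133e-03,  1.65400364e+02]), 'wrist_force': array([-0.82246459,  0.6154419 , -0.30527613]), 'torque': array([-0.01377981, -0.0111353 ,  0.03252484]), 'grasp_force': 0.0, 'opening': 0.08496977884432992}
```

View pics/top0.png

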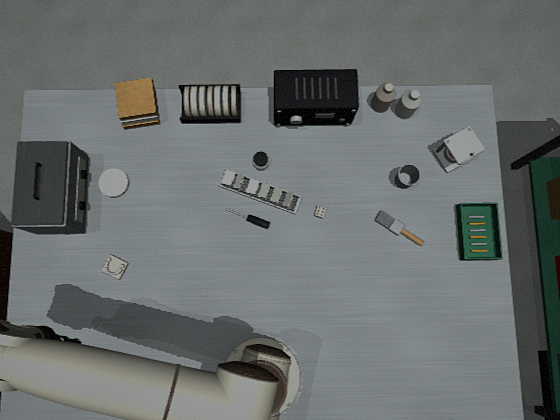

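View pics/side0.png

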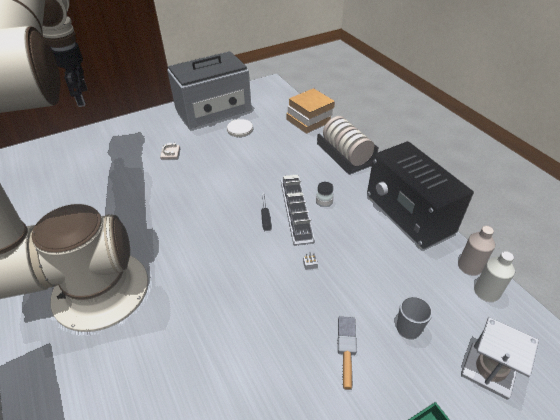

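The top view shows the row from about (222,178) to (298,205), with the bur block at (320,212) off its -y end. The jar is at (260,159) and the driver at (250,218). In the side view the row runs from (291,178) to (303,240). I'll enlarge both views.

```bash
cat > h.py <<'E'
import numpy as np
from scipy.spatial.transform import Rotation as R
def RT(c): return R.from_euler('xyz',c['attitude'],degrees=True).as_matrix()
def f(c): return 210/np.tan(np.radians(c['vfov']/2))
def ray(c,u,v,z):
    d=RT(c)@np.array([(u-c['cx'])/f(c),(v-c['cy'])/f(c),1]); return c['xyz']+d*(z-c['xyz'][2])/d[2]
def proj(c,p):
    q=(np.atleast_2d(p)-c['xyz'])@RT(c); return q[:,:2]/q[:,2:]*f(c)+[c['cx'],c['cy']]
E
python3 - <<'E'
from workcell import bot
import cv2,numpy as np
from h import *
t=bot.camera("top");s=bot.camera("side")
a=cv2.resize(t["img"][145:235,205:335],None,fx=6,fy=6,interpolation=cv2.INTER_CUBIC);cv2.imwrite("pics/t1.png",a)
a=cv2.resize(s["img"][165:275,250:350],None,fx=5.4,fy=5.4,interpolation=cv2.INTER_CUBIC);cv2.imwrite("pics/s1.png",a)
for p in [(222,178),(298,205),(320,212)]: print(ray(t,*p,0.036))
for p in [(291,178),(303,240)]: print(ray(s,*p,0.036))
E
```

```text
[0.62365385 0.12017941 0.036     ]
[ 0.5317116 -0.1232148  0.036    ]
[ 0.50805255 -0.1929173   0.036     ]
[0.62588589 0.10690181 0.036     ]
[ 0.52447096 -0.13514802  0.036     ]
```

View pics/t1.png

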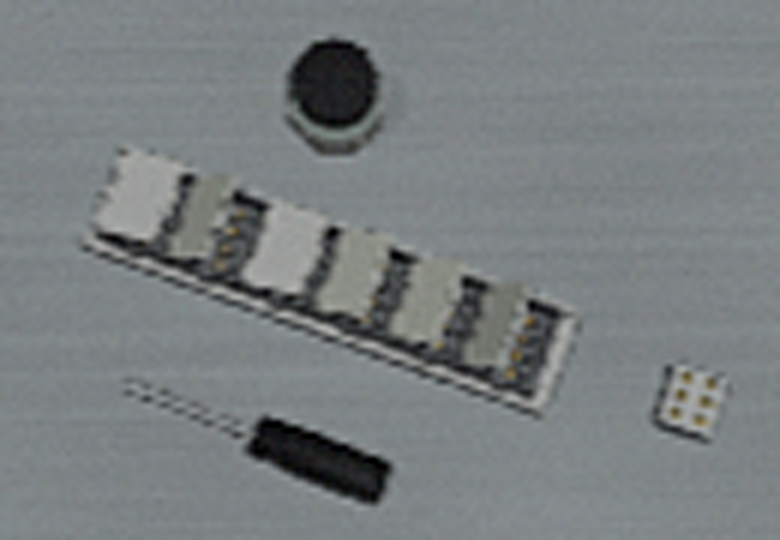

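View pics/s1.png

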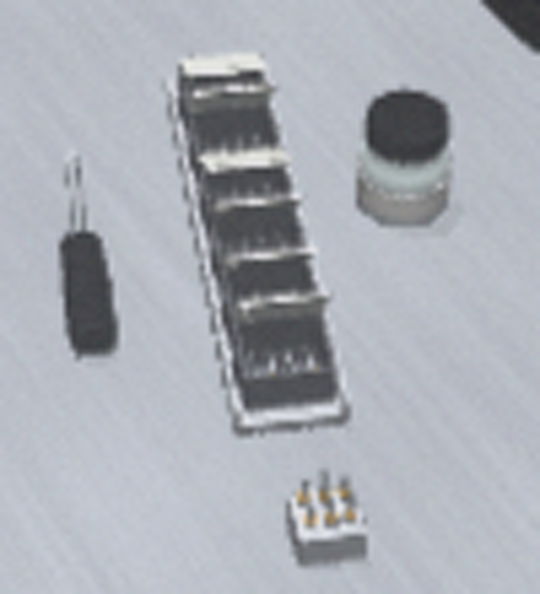

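The top crop shows the carrier corners at about (82,243), (543,412) and (578,318). All six lids are open at various angles, with lids 1 and 3 leaning lowest. The side crop shows the carrier's near corners at (237,428) and (347,412). Next I'll fit the row's pose from these.

Run:
```python
from workcell import bot
import cv2,numpy as np
from scipy.optimize import least_squares
from h import *
t=bot.camera("top");s=bot.camera("side")
T=lambda u,v:(205+u/6,145+v/6); S=lambda u,v:(250+u/5.4,165+v/5.4)
obs=[(t,T(82,245),(-30,134)),(t,T(543,414),(-30,-134)),(t,T(578,320),(30,-134)),(s,S(237,428),(-30,-134)),(s,S(345,414),(30,-134)),(s,S(170,85),(-30,134))]
def w(p,x,y,z):
    c,n=np.cos(p[2]),np.sin(p[2]); return np.array([p[0]+c*x-n*y,p[1]+n*x+c*y,z])
for z in (0,.005,.01):
    r=lambda p:np.concatenate([proj(c,w(p,x/1e3,y/1e3,z))[0]-uv for c,uv,(x,y) in obs])
    o=least_squares(r,[.578,-.005,-.36]);print(z,o.x[:2],np.degrees(o.x[2]),o.cost,np.round(o.fun,1))
    if z==.005: p=o.x
# overlay
def lines(c,x0,y0,k):
    im=cv2.resize(c["img"][y0[0]:y0[1],x0[0]:x0[1]],None,fx=k,fy=k,interpolation=cv2.INTER_CUBIC)
    P=lambda a:tuple(int(v) for v in ((proj(c,w(p,*a))[0]-[x0[0],y0[0]])*k))
    for z,col in((0,(0,0,255)),(.036,(0,255,0))):
        q=[(-.03,-.134,z),(.03,-.134,z),(.03,.134,z),(-.03,.134,z)]
        for i in range(4): cv2.line(im,P(q[i]),P(q[(i+1)%4]),col,1)
    for yc in (105,63,21,-21,-63,-105): cv2.line(im,P((-.0235,(yc+20)/1e3,.0375)),P((.0235,(yc+20)/1e3,.0375)),(255,0,0),1)
    return im
a=lines(t,(210,305),(160,225),4.2);b=lines(s,(270,325),(170,255),4.2*1.1)
h=max(a.shape[0],b.shape[0]);pad=lambda i:cv2.copyMakeBorder(i,0,h-i.shape[0],0,0,0)
o=np.hstack([pad(a),pad(b)]);print(o.shape);cv2.imwrite("pics/ov.png",o)
d=np.array([np.cos(p[2]),np.sin(p[2])])
for y in(.16,.145,-.124): print(y,w(p,0,y,.04))
```

```text
0 [0.58595058 0.00159226] -21.79815022514313 6.584451582888039 [-0.9 -0.5 -1.4  0.1 -0.8 -1.1 -0.4  0.9  0.6  1.3  0.   2.3]
0.005 [ 5.84511133e-01 -5.19072635e-05] -21.81430857542881 2.9226961828613454 [-0.5 -0.5 -0.9  0.3 -0.2 -0.9 -0.6  0.3  0.6  0.7 -0.1  1.5]
0.01 [ 0.58307216 -0.00169742] -21.83056097394242 1.4104461300657674 [-0.2 -0.4 -0.3  0.5  0.4 -0.8 -0.7 -0.3  0.5  0.1 -0.3  0.8]
(393, 653, 3)
0.16 [0.64396708 0.14849098 0.04      ]
0.145 [0.63839309 0.13456509 0.04      ]
-0.124 [ 0.53843277 -0.11517265  0.04      ]
```

View pics/ov.png

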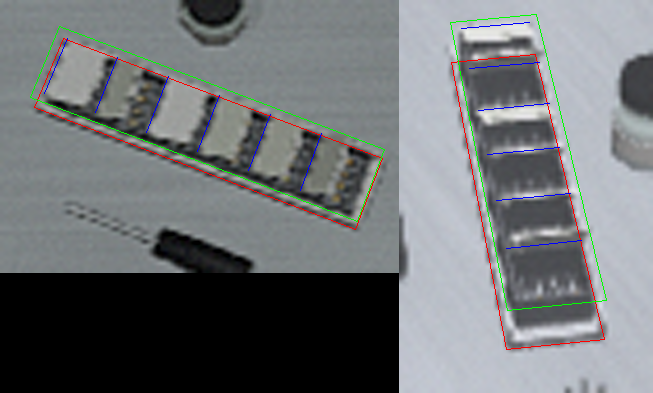

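Both fits agree on a centre near (0.583, -0.001) and a yaw of -21.8°. Turning the tool by +0.125 rad lines its y axis up with the row. I'll start moving now.

Request:
play_rows --steps '[[[0, 0, 0, 0.125], [-0.038, -0.0103, 0, 0], [-0.038, -0.0103, 0, 0], [-0.038, -0.0103, 0, 0], [-0.038, -0.0103, 0, 0]]]' --gripper 0 --squeeze 20

```text
time: 0.72
ee_pos: [0.2654, 0.4365, 0.2312]
tcp_rot: [180.0, 0.0, 158.3]
wrist_force: [-0.2, 0.9, -1.1]
opening: 0.0257
grasp_force: 0.0
```

Request:
play_rows --steps '[[[-0.038, -0.0103, 0, 0], [-0.038, -0.0103, 0, 0], [-0.038, -0.0103, 0, 0], [-0.038, -0.0103, 0, 0], [-0.038, -0.0103, 0, 0]]]'

```text
time: 1.13
ee_pos: [0.4232, 0.3178, 0.2314]
tcp_rot: [180.0, 0.0, 158.2]
wrist_force: [0.5, 1.1, 0.6]
opening: -0.0002
grasp_force: 0.0
```

Request:
play_rows --steps '[[[-0.038, -0.0103, 0, 0], [-0.038, -0.0103, 0, 0], [-0.038, -0.0103, 0, 0], [-0.038, -0.0103, 0, 0], [0, 0, 0, 0]]]'

```text
time: 1.55
ee_pos: [0.5518, 0.2206, 0.2298]
tcp_rot: [-179.9, 0.0, 158.0]
wrist_force: [1.3, 0.5, -0.1]
opening: -0.0002
grasp_force: 0.0
```

Request:
play_rows --steps '[[[-0.037, -0.0098, 0, 0], [-0.037, -0.0098, 0, 0], [-0.037, -0.0098, 0, 0], [0, 0, 0.04, 0], [0, 0, 0.04, 0]]]'

```text
time: 1.97
ee_pos: [0.6439, 0.1554, 0.1528]
tcp_rot: [179.8, 0.3, 158.1]
wrist_force: [-0.2, 0.7, -0.8]
opening: -0.0002
grasp_force: 0.0
```

Request:
play_rows --steps '[[[0, 0, 0.03, 0], [0, 0, 0.03, 0], [0, 0, 0.02, 0], [0, 0, 0.013, 0], [0, 0, 0, 0]]]'

```text
time: 2.38
ee_pos: [0.6383, 0.1561, 0.055]
tcp_rot: [-179.8, -0.2, 158.2]
wrist_force: [-0.4, -0.5, -0.2]
opening: -0.0
grasp_force: 0.0
```

Run:
```python
from workcell import bot
import cv2,numpy as np
t=bot.camera("top");s=bot.camera("side");print(bot.get_obs()["ee_pos"],bot.get_obs()["tcp_rot"])
a=cv2.resize(t["img"][150:230,205:310],(525,400),interpolation=cv2.INTER_CUBIC)
b=cv2.resize(s["img"][160:255,265:325],(253,400),interpolation=cv2.INTER_CUBIC)
cv2.imwrite("pics/c1.png",np.hstack([a,b]))
```

```text
[0.64015601 0.15649642 0.05916019] [1.79979748e+02 2.49997634e-02 1.58246770e+02]
```

View pics/c1.png

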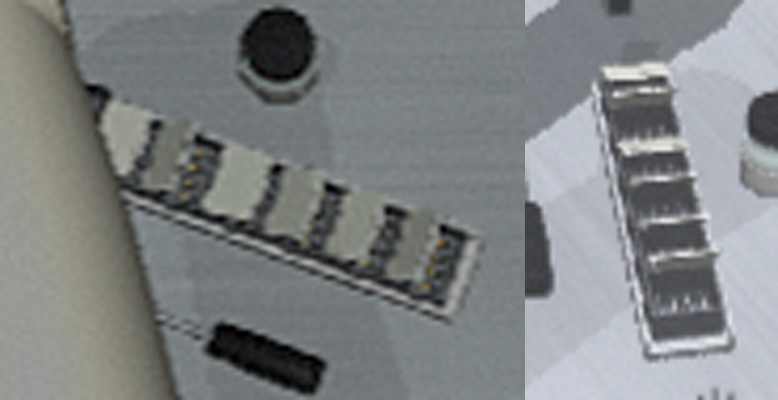

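The fingertip stands off the +y end, about 167 mm along the row, and clear of the lids. I'll start the first light stroke at z of about 0.050.

Request:
play_rows --steps '[[[-0.005, 0, 0.008, 0], [0, -0.014, 0, 0], [0, -0.014, 0, 0], [0, -0.014, 0, 0], [0, -0.014, 0, 0]]]'

```text
time: 2.9
ee_pos: [0.6235, 0.1008, 0.051]
tcp_rot: [180.0, 0.0, 158.2]
wrist_force: [-0.2, 0.3, 0.7]
opening: 0.0002
grasp_force: 0.0
```

Request:
play_rows --steps '[[[0, -0.014, 0, 0], [0, -0.014, 0, 0], [0, -0.014, 0, 0], [0, -0.014, 0, 0], [0, -0.014, 0, 0]]]'

```text
time: 3.32
ee_pos: [0.5973, 0.036, 0.0504]
tcp_rot: [-180.0, 0.0, 158.2]
wrist_force: [-0.1, 0.3, 0.5]
opening: -0.0001
grasp_force: 0.1
```

Request:
play_rows --steps '[[[0, -0.014, 0, 0], [0, -0.014, 0, 0], [0, -0.014, 0, 0], [0, -0.014, 0, 0], [0, -0.014, 0, 0]]]'

```text
time: 3.73
ee_pos: [0.5714, -0.0289, 0.0503]
tcp_rot: [180.0, 0.0, 158.2]
wrist_force: [0.6, -0.4, 0.2]
opening: 0.0001
grasp_force: 0.1
```

Request:
play_rows --steps '[[[0, -0.014, 0, 0], [0, -0.014, 0, 0], [0, -0.014, 0, 0], [0, -0.014, 0, 0], [0, -0.014, 0, 0]]]'

```text
time: 4.15
ee_pos: [0.5455, -0.0938, 0.0503]
tcp_rot: [180.0, -0.0, 158.2]
wrist_force: [0.3, 0.9, 0.4]
opening: -0.0001
grasp_force: 0.3
```

Request:
play_rows --steps '[[[0, -0.012, 0, 0], [0, -0.01, 0, 0], [0, 0, -0.04, 0], [0, 0.03, 0, 0], [0, 0.04, 0, 0]]]'

```text
time: 4.57
ee_pos: [0.5647, -0.0502, 0.0928]
tcp_rot: [180.0, 0.2, 158.0]
wrist_force: [0.6, 0.3, -1.0]
opening: -0.0003
grasp_force: 0.0
```

Request:
play_rows --steps '[[[0, 0.04, 0, 0], [0, 0.04, 0, 0], [0, 0.04, 0, 0], [0, 0.04, 0, 0], [0, 0.04, 0, 0]]]'

```text
time: 4.98
ee_pos: [0.6384, 0.1391, 0.0902]
tcp_rot: [-180.0, 0.0, 158.2]
wrist_force: [0.9, -0.3, -0.4]
opening: 0.0
grasp_force: 0.0
```

Run:
```python
from workcell import bot
import cv2,numpy as np
t=bot.camera("top");s=bot.camera("side");o=bot.get_obs();print(o["ee_pos"],o["tcp_rot"])
a=cv2.resize(t["img"][150:230,205:310],(525,400),interpolation=cv2.INTER_CUBIC)
b=cv2.resize(s["img"][160:255,265:325],(253,400),interpolation=cv2.INTER_CUBIC)
cv2.imwrite("pics/c2.png",np.hstack([a,b]))
```

```text
[0.63894725 0.14225366 0.08912072] [ 1.79961037e+02 -3.61553227e-02  1.58514584e+02]
```

View pics/c2.png

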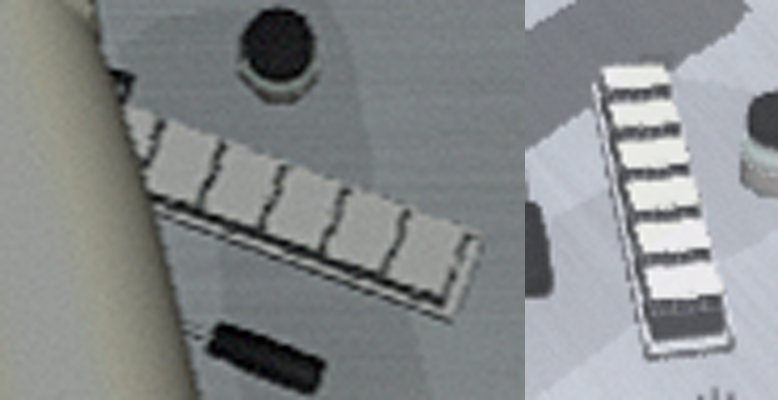

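All six lids now lean slightly open, as expected from a stroke at 50 mm, and the box hasn't moved. The next stroke is lower, at z of about 0.041.

Request:
play_rows --steps '[[[0, 0.005, 0.03, 0], [0, 0, 0.019, 0], [0, 0, 0, 0], [0, -0.012, 0, 0], [0, -0.012, 0, 0]]]'

```text
time: 5.5
ee_pos: [0.6309, 0.119, 0.0424]
tcp_rot: [180.0, 0.0, 158.3]
wrist_force: [-0.3, 0.6, 0.0]
opening: 0.0001
grasp_force: 0.0
```

Request:
play_rows --steps '[[[0, -0.012, 0, 0], [0, -0.012, 0, 0], [0, -0.012, 0, 0], [0, -0.012, 0, 0], [0, -0.012, 0, 0]]]'

```text
time: 5.92
ee_pos: [0.6083, 0.0629, 0.0419]
tcp_rot: [180.0, 0.0, 158.2]
wrist_force: [-0.4, 0.4, 0.6]
opening: -0.0003
grasp_force: 0.2
```

Request:
play_rows --steps '[[[0, -0.012, 0, 0], [0, -0.012, 0, 0], [0, -0.012, 0, 0], [0, -0.012, 0, 0], [0, -0.012, 0, 0]]]'

```text
time: 6.33
ee_pos: [0.5859, 0.0075, 0.0412]
tcp_rot: [-180.0, -0.0, 158.2]
wrist_force: [0.4, 0.3, -0.4]
opening: 0.0001
grasp_force: 0.1
```

Request:
play_rows --steps '[[[0, -0.012, 0, 0], [0, -0.012, 0, 0], [0, -0.012, 0, 0], [0, -0.012, 0, 0], [0, -0.012, 0, 0]]]'

```text
time: 6.75
ee_pos: [0.5637, -0.0482, 0.0413]
tcp_rot: [180.0, -0.0, 158.2]
wrist_force: [-0.1, 0.6, 0.3]
opening: 0.0
grasp_force: 0.4
```

Request:
play_rows --steps '[[[0, -0.012, 0, 0], [0, -0.012, 0, 0], [0, -0.012, 0, 0], [0, -0.012, 0, 0], [0, -0.012, 0, 0]]]'

```text
time: 7.17
ee_pos: [0.5415, -0.1039, 0.0413]
tcp_rot: [-180.0, 0.0, 158.2]
wrist_force: [0.3, 0.8, -0.7]
opening: -0.0001
grasp_force: 0.1
```

Next I'll probe downward on lid 6 near its free edge to find the contact height.

Request:
play_rows --steps '[[[0, -0.005, 0, 0], [0, 0, 0.001, 0], [0, 0, 0, 0], [0, 0, 0, 0], [0, 0, 0, 0]]]'

```text
time: 7.58
ee_pos: [0.5402, -0.107, 0.0402]
tcp_rot: [180.0, -0.0, 158.3]
wrist_force: [0.8, -0.4, 0.0]
opening: 0.0006
grasp_force: 0.0
```

Request:
play_rows --steps '[[[0, 0, 0.001, 0], [0, 0, 0, 0], [0, 0, 0, 0], [0, 0, 0, 0], [0, 0, 0, 0]]]'

```text
time: 8.0
ee_pos: [0.5401, -0.1074, 0.0393]
tcp_rot: [-180.0, -0.0, 158.3]
wrist_force: [0.3, -0.3, 0.3]
opening: 0.0006
grasp_force: 0.0
```

Request:
play_rows --steps '[[[0, 0, 0.0005, 0], [0, 0, 0, 0], [0, 0, 0, 0], [0, 0, 0, 0], [0, 0, 0, 0]]]'

```text
time: 8.42
ee_pos: [0.5402, -0.1075, 0.039]
tcp_rot: [180.0, 0.0, 158.2]
wrist_force: [-0.5, 1.3, 3.7]
opening: 0.0
grasp_force: 1.7
```

Contact is 3.7 N at a tip height of 39.0 mm, so lid 6 is pressed onto its rim. I'll lift, set down on lid 1 and stroke the whole row at this height.

Request:
play_rows --steps '[[[0, 0, -0.015, 0], [0, 0.04, 0, 0], [0, 0.04, 0, 0], [0, 0.04, 0, 0], [0, 0.04, 0, 0]]]'

```text
time: 8.83
ee_pos: [0.5998, 0.0425, 0.0537]
tcp_rot: [-180.0, 0.0, 158.2]
wrist_force: [0.3, -0.5, 0.0]
opening: -0.0004
grasp_force: 0.0
```

Request:
play_rows --steps '[[[0, 0.04, 0, 0], [0, 0.02, 0, 0], [0, 0, 0, 0], [0, 0, 0.012, 0], [0, 0, 0, 0]]]'

```text
time: 9.25
ee_pos: [0.6208, 0.0964, 0.0393]
tcp_rot: [-179.9, -0.1, 158.2]
wrist_force: [-0.2, 0.2, -0.3]
opening: 0.0001
grasp_force: 0.0
```

Request:
play_rows --steps '[[[0, 0, 0.002, 0], [0, 0, 0, 0], [0, 0, 0.0007, 0], [0, 0, 0, 0], [0, 0, 0, 0]]]'

```text
time: 9.67
ee_pos: [0.6216, 0.0962, 0.0392]
tcp_rot: [-180.0, 0.0, 158.2]
wrist_force: [-0.7, -0.7, -0.0]
opening: -0.0002
grasp_force: 0.0
```

Request:
play_rows --steps '[[[0, 0, 0.0005, 0], [0, 0, 0, 0], [0, 0, 0, 0], [0, 0, 0, 0], [0, 0, 0, 0]]]'

```text
time: 10.08
ee_pos: [0.6217, 0.0965, 0.039]
tcp_rot: [-180.0, 0.0, 158.2]
wrist_force: [-2.7, -4.3, 5.0]
opening: -0.0005
grasp_force: 2.8
```

Request:
play_rows --steps '[[[0, -0.008, 0, 0], [0, -0.008, 0, 0], [0, -0.008, 0, 0], [0, -0.008, 0, 0], [0, -0.008, 0, 0]]]'

```text
time: 10.5
ee_pos: [0.6069, 0.0593, 0.039]
tcp_rot: [179.9, 0.0, 158.2]
wrist_force: [2.1, 3.7, 5.5]
opening: 0.0006
grasp_force: 2.5
```

Request:
play_rows --steps '[[[0, -0.008, 0, 0], [0, -0.008, 0, 0], [0, -0.008, 0, 0], [0, -0.008, 0, 0], [0, -0.008, 0, 0]]]'

```text
time: 10.92
ee_pos: [0.592, 0.0221, 0.039]
tcp_rot: [179.9, 0.0, 158.2]
wrist_force: [1.9, 4.5, 5.4]
opening: -0.0
grasp_force: 2.8
```

Request:
play_rows --steps '[[[0, -0.008, 0, 0], [0, -0.008, 0, 0], [0, -0.008, 0, 0], [0, -0.008, 0, 0], [0, -0.008, 0, 0]]]'

```text
time: 11.33
ee_pos: [0.5771, -0.0151, 0.039]
tcp_rot: [179.9, 0.0, 158.2]
wrist_force: [2.3, 4.3, 5.7]
opening: 0.0004
grasp_force: 2.9
```

Request:
play_rows --steps '[[[0, -0.008, 0, 0], [0, -0.008, 0, 0], [0, -0.008, 0, 0], [0, -0.008, 0, 0], [0, -0.008, 0, 0]]]'

```text
time: 11.75
ee_pos: [0.5622, -0.0522, 0.039]
tcp_rot: [179.9, 0.0, 158.2]
wrist_force: [2.6, 3.9, 5.5]
opening: 0.0001
grasp_force: 2.9
```

Request:
play_rows --steps '[[[0, -0.008, 0, 0], [0, -0.008, 0, 0], [0, -0.008, 0, 0], [0, -0.008, 0, 0], [0, -0.008, 0, 0]]]'

```text
time: 12.17
ee_pos: [0.5474, -0.0893, 0.039]
tcp_rot: [179.9, 0.0, 158.2]
wrist_force: [2.4, 5.5, 6.4]
opening: 0.0002
grasp_force: 3.0
```

Request:
play_rows --steps '[[[0, -0.008, 0, 0], [0, -0.008, 0, 0], [0, -0.006, 0, 0], [0, 0, 0, 0], [0, 0, 0, 0]]]'

```text
time: 12.58
ee_pos: [0.5387, -0.1105, 0.0389]
tcp_rot: [-179.9, 0.0, 158.2]
wrist_force: [-0.8, -1.1, 6.1]
opening: 0.0002
grasp_force: 3.3
```

Request:
play_rows --steps '[[[0, 0, -0.01, 0], [0, 0, -0.04, 0], [0, 0, -0.04, 0], [0, 0, -0.04, 0], [0, 0, -0.04, 0]]]'

```text
time: 13.0
ee_pos: [0.5381, -0.1097, 0.2104]
tcp_rot: [-180.0, -0.1, 158.2]
wrist_force: [1.0, -0.2, 1.1]
opening: 0.0004
grasp_force: 0.0
```

Request:
play_rows --steps '[[[0.04, 0, 0, 0], [0.04, 0, 0, 0], [0.04, 0, 0, 0], [0.04, 0, 0, 0], [0, 0, 0, 0]]]'

```text
time: 13.42
ee_pos: [0.3851, -0.0488, 0.2097]
tcp_rot: [-180.0, -0.0, 158.3]
wrist_force: [0.9, -1.3, 0.4]
opening: -0.0001
grasp_force: 0.0
```

Run:
```python
from workcell import bot
import cv2,numpy as np
t=bot.camera("top");s=bot.camera("side");o=bot.get_obs();print(o["ee_pos"],o["tcp_rot"])
a=cv2.resize(t["img"][150:230,205:310],(525,400),interpolation=cv2.INTER_CUBIC)
b=cv2.resize(s["img"][160:255,265:325],(253,400),interpolation=cv2.INTER_CUBIC)
cv2.imwrite("pics/c3.png",np.hstack([a,b]))
```

```text
[ 0.38961552 -0.0499693   0.20937212] [1.79997758e+02 1.02093722e-01 1.58264089e+02]
```

View pics/c3.png

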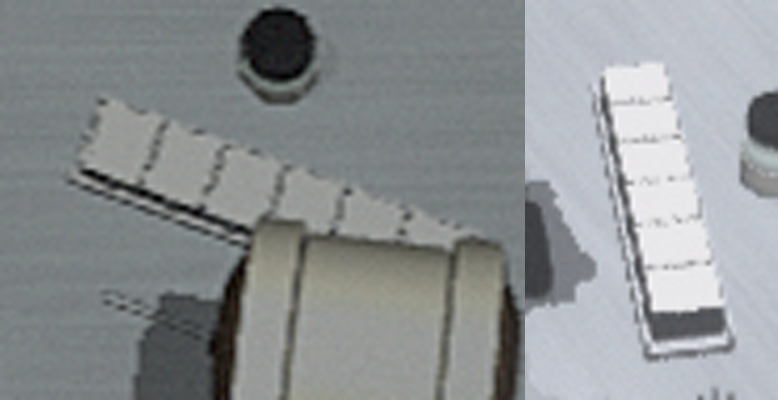

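All six lids lie in one flush line, separated only by hairline gaps. The box is where it was and the arm is clear, so I'm handing the job in.

```bash
python3 -c "
from workcell import bot
print(bot.job_done())"
```

```text
the job is handed in; nothing more can be done
None
```

I handed the job in at about 13.5 s: the last pictures show all six lids lying flush and the box unmoved, and the highest pressing force I read on the lids was about 6 N; the hand-in returned no verdict.

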